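Clear the chopping board into the flap caddy

ROBOT

A 7-joint arm with a two-finger parallel gripper is mounted at the origin on the work surface. World frame = base frame: x ahead of the robot, y to its left, z up, the work surface at z = 0. Lengths are in m, angles in rad, forces in N, time in s.
With the tool pointing down it reaches from about 0.4 to 0.85 m from the base axis. Payload 4.5 kg.
Tool frame: the origin (TCP) lies between the finger pads; the fingertips stand 19 mm ahead of it and the grasp point (between the pads) is the TCP; z points along the fingers, y is the line along which they close (so a half turn about z gives the same grasp; the last joint's range is limited). The gripper opens to 88 mm and grips with 3 to 60 N. Pads are 18 mm wide; open, the fingers measure 123 mm over their backs; the gripper's body (75 mm by 187 mm) begins 45 mm behind the grasp point.
Start: joints at [-1.123, 0.689, -0.195, 1.565, 0.157, 0.902, -0.215], TCP at [0.251, 0.572, 0.258] pointing down, gripper open.
Joint ranges: [-3.01, 3.01], [-0.46, 2.08], [-1.47, 1.51], [0.13, 2.56], [-1, 4.14], [0.04, 2.09], [-2.66, 2.66]. Speed limits (rad/s): [2.57, 2.57, 3.14, 3.14, 3.14, 3.14, 3.14].

INTERFACE

Orientations are given as a unit quaternion [x, y, z, w].
In Python, from plant import r, cams, models gives the robot as it stands. The module is installed in compiled form; this text tells all that it offers.
- The arm moves only by the tool jog_arm, never from a script. Its arguments are lists of equal length, an entry for each row: "turn": the turn, a rotation vector about the tool's x, y, z in rad, a list of three; "translation": the shift along the tool's x, y, z in m, a list of three; "grip": the closure, from 0 (fully open) to 1 (shut). In form: {"turn": [[ax, ay, az], ...], "translation": [[tx, ty, tz], ...], "grip": [grip, ...]}. A call has 1 to 20 rows; each row is the pose to reach, as a shift and turn from the pose commanded when the call began, along the tool's axes at that moment; what a row does not reach only later rows make up. A row lasts 1/8 s, in which the tool goes at most 62.5 mm and 10.7 degrees, less where a joint would pass 70% of its speed; a pose out of reach is approached as far as the arm can. A call with a gripper value outside its range is refused whole. The fingers move at their own pace and stop on an object; "force" is the grip in N (left out, the last holds). Time passes only in rows, so rows that repeat a pose let the fingers close. It gives the time, the measured TCP pose, the force, the opening and the grip force at its end, in the units of the state.
- r.get_state(): the state, without advancing time (a new reading comes with each control period).
- cams.snapshot(name): name is "scene" or "top"; returns the picture (480x640x3 uint8, red, green, blue); there is no depth.
- cams.camera_params(name): a dict with "fx", "fy", "cx", "cy" (pixels), "eye" and "orientation" of the camera in the world. Camera axes: x right, y up, looking along -z (the intrinsics and any distortion apply to the point x, -y, -z); pixel columns grow to the right and rows downward; lengths in m; the calibration is good to about 2 mm. A picture is of the moment at which its call begins. camera_params takes no time and is no camera call.
- r.finish_job(): hands the job in; it is judged then, once.
Trained networks look in the newest picture that a camera, given by its name, has taken for a name from the list of things; names that differ only in an ending like _2 or _b are one class to them, and where a whole thing is asked for, a point or a joint stands for the part that bears it (a point fixed in the world has none). Each returns a list of dicts, best first, with "p" (0 to 1); they miss things now and then, are a little off and sometimes report something else, mostly with a low value. They report only what shows in the picture. A call takes as long as a camera call.
- models.find_in(camera, name): "position" ([x, y, z] in m, in world coordinates, good to about 4 mm: the middle of the surface that is visible of it).
- models.masks_of(camera, name): "pixels" (480x640 bool, what is visible of it).
- models.place_of(camera, name): "position" ([x, y, z] in m, in world coordinates, good to about 4 mm: a listed point, or the origin of a listed thing).
The state is a dict: "clock": time; "q": joint angles; "qd": joint speeds; "joint_torque": joint torques, N m; "tool_pos": TCP position; "eef_rot": TCP orientation; "contact_force": force on the tool from outside, world axes, zero at the start; "moment": the same for the moment, N m; "opening": opening from 0.0 (shut) to 1.0 (fully open); "finger_force": force on a finger pad.
Only numpy, scipy, OpenCV 4.12 (cv2) and the standard library are available. Lean on these libraries where they do the work, as an engineer would, in place of code of your own. Each camera call takes 0.05 s, during which the arm holds its last target. There are 200 camera calls.

TASK

Clear the chopping board: get the bread heel, the vegetable stump and the little hinged carton through the swing flap at the end of the board and down into the scrap caddy behind it. The carton stands open and is too tall for the mouth that way, so fold its lid fully shut while it is still out on the board before you put it through. Leave the flap hanging closed and do not disturb the bowl, scale, bottle and tub on the counter.

Things in the scene. Friction and masses are not known exactly. Their poses are not given: they have to be found in the camera images.
- station: Fixed chopping station: wooden board on feet, green scrap caddy with a clear-roofed hood docked at its far end. Origin on the counter (z=0) under the middle of the hood's front lip; +x from the board into the caddy, +y left, z up. Board top 100 mm up, x -270 to 35 mm, y -185 to 185 mm; its last 35 mm (x 0 to 35) lie under the hood as a ledge, then it drops off into the caddy.
- mouth (a point): Middle of the mouth, on the board's top under the hood's front lip (station x=0); axes as the station. Mouth 360 mm wide, 110 mm high. Flat clear roof 5 mm thick over station x 0 to 210 mm, its top 215 mm above the counter. A tool pointing straight down cannot reach in over the ledge because of the roof; one leaned about 45 degrees, fingers leading towards +x, can.
- caddy_in (a point): Centre of the caddy's inner floor, 5 mm above the counter, 95 mm below the board's top, at station x=120 mm; axes as the station. The inside is 165 mm in x (station x 40 to 205 mm), 360 mm in y.
- flap (a joint): Swing flap, clear 352 x 100 x 3 mm panel hung under the roof's front lip (hinge at station x=4 mm, 207 mm above the counter), lower edge 5 mm over the board. 0 = hanging closed, grows as it swings inwards (to 1.4 rad); it cannot swing outwards. 60 g, falls closed by itself.
- bread: Brown heel of hard bread, 55 (x) x 80 (y) x 42 (z) mm, domed top, lying flat on the board, about 60 g. Origin: centre of its underside.
- bread_mid (a point): Middle of the bread heel, 20 mm above its underside.
- stump: Pale green vegetable stump, a round tapered block, 66 mm across near its foot, 50 mm across at its top, 50 mm tall, standing on the board, about 90 g. Origin: centre of its underside.
- stump_mid (a point): Middle of the stump, 25 mm above its underside.
- carton: Empty cardboard carton, an open-topped box 70 (x) x 80 (y) x 50 (z) mm with 3 mm walls, standing on the board, about 95 g with its lid. Origin: centre of its underside. Its lid is hinged along the top edge on its own +x side, which faces roughly towards the hood.
- carton_mid (a point): Middle of the carton, 25 mm above its underside.
- carton_lid (a joint): Carton lid, 70 x 80 x 3 mm panel; hinge line at carton x=+35 mm, z=50 mm, along carton y. 0 = shut flat on the box (outer face 54 mm above the carton's underside), 1.57 = straight up, stop at 1.8 leaning away towards the hood. Stiff hinge (12 N mm), stays where left; under 1 N at its edge turns it.
- lid_edge (a point): Middle of the lid's free edge, 70 mm from the hinge.
- bowl: Green mixing bowl, 210 mm across, 110 mm tall, on the kitchen scale. Bystander. Origin: centre of its underside.
- scale: Flat silver kitchen scale 200 x 200 x 18 mm to the right of the station. Bystander. Origin: centre of its underside.
- bottle: Amber glass bottle, 52 mm across, 160 mm tall, to the left of the station. Bystander. Origin: centre of its underside.
- tub: Round tub with a white lid, 84 mm across, 75 mm tall, to the left of the station. Bystander. Origin: centre of its underside.

How it is judged:
On the way:
1. the carton's lid is folded fully shut while the carton stands out on the board, in front of the flap (value of joint carton_lid below 0.12 rad and x of carton_mid in the frame of mouth below -0.02 m and z of carton_mid in the frame of mouth above 0.01 m), for 0.2 s.
At the end, for the whole second after the job is handed in: The middles of the bread heel, the stump and the carton all lie inside the caddy, less than 85 mm above its floor (below the board's top), and the flap hangs closed (within 0.15 rad) (x of bread_mid in the frame of caddy_in between -0.085 and 0.085 m and y of bread_mid in the frame of caddy_in between -0.18 and 0.18 m and z of each of bread_mid, stump_mid, carton_mid in the frame of caddy_in below 0.085 m and x of stump_mid in the frame of caddy_in between -0.085 and 0.085 m and y of stump_mid in the frame of caddy_in between -0.18 and 0.18 m and x of carton_mid in the frame of caddy_in between -0.085 and 0.085 m and y of carton_mid in the frame of caddy_in between -0.18 and 0.18 m and value of joint flap below 0.15 rad); the robot touches nothing.
It fails at once if a bystander (bowl, scale, bottle or tub) is moved by more than 30 mm (distance of any of bowl, scale, bottle, tub from where it was at the start of the episode above 0.03 m).
It also fails if it takes over 67 s, if anything falls off the work surface, if the arm or the gripper's body presses on something with over 40 N, if the wrist force passes 120 N, or if a joint passes its speed limit or range.

## Working session

There is one attempt and no reset: what is moved stays moved. The work goes in short steps, Python scripts to look and compute and a tool call to move; the robot and the scene stay as the last step left them, time stands still between calls to the robot, and variables do not carry over. Pictures are saved under pics/ and viewed, at most 10 in all, crops included, and the job is handed in when it is done.

Besides the shell and the picture viewer there is one more tool, called after ">>>" as name(argument=value, ...) on one line, values as JSON. jog_arm: Moves the arm, as the interface text tells. Its arguments: {"type":"object","properties":{"turn":{"type":"array"},"translation":{"type":"array"},"grip":{"type":"array"},"force":{"type":"number"}},"required":["turn","translation","grip"]}

```bash
mkdir -p pics; python3 - <<'E'
from plant import r,cams,models
import cv2,numpy as np
for c in ("scene","top"):
    im=cams.snapshot(c); cv2.imwrite(f"pics/{c}0.png",im[:,:,::-1])
    p=cams.camera_params(c);print(c,{k:np.round(v,3).tolist() for k,v in p.items()})
    for n in ("station","mouth","caddy_in","bread","bread_mid","stump_mid","carton","carton_mid","lid_edge","bowl","bottle","tub"):
        try: print(n,[(np.round(d["position"],3).tolist(),round(d["p"],2)) for d in models.place_of(c,n)[:2]])
        except Exception as e: print(n,e)
s=r.get_state();print(s["clock"],s["tool_pos"],s["eef_rot"],s["opening"])
E
```

```text
scene {'fx': 542.953, 'fy': 542.953, 'cx': 322.446, 'cy': 238.681, 'eye': [1.5, -0.288, 1.08], 'orientation': [0.306, 0.229, 0.555, 0.739]}
station [([0.406, 0.432, 0.001], 0.52), ([0.468, -0.49, 0.0], 0.18)]
mouth [([0.519, -0.027, 0.098], 0.16)]
caddy_in []
bread [([0.542, 0.195, 0.098], 0.86)]
bread_mid [([0.542, 0.196, 0.121], 0.86), ([0.528, 0.086, 0.1], 0.75)]
stump_mid [([0.525, -0.023, 0.122], 0.8)]
carton []
carton_mid [([0.529, 0.087, 0.124], 0.85)]
lid_edge [([0.526, 0.086, 0.102], 0.65), ([0.558, 0.08, 0.221], 0.57)]
bowl [([0.468, -0.488, 0.019], 0.74)]
bottle []
tub [([0.404, 0.434, -0.004], 0.91), ([0.543, 0.196, 0.119], 0.23)]
top {'fx': 494.504, 'fy': 494.504, 'cx': 314.186, 'cy': 236.259, 'eye': [0.439, -0.019, 1.414], 'orientation': [0.045, -0.044, -0.704, 0.708]}
station [([0.648, 0.068, 0.002], 0.95)]
mouth [([0.652, 0.067, 0.098], 0.74)]
caddy_in []
bread [([0.539, 0.199, 0.098], 0.62)]
bread_mid [([0.538, 0.197, 0.118], 0.87), ([0.56, 0.083, 0.218], 0.56)]
stump_mid [([0.524, -0.027, 0.126], 0.73)]
carton [([0.529, 0.086, 0.1], 0.82), ([0.519, -0.031, 0.098], 0.43)]
carton_mid [([0.647, 0.07, 0.002], 0.52)]
lid_edge [([0.56, 0.081, 0.218], 0.61)]
bowl [([0.471, -0.484, 0.021], 0.72)]
bottle [([0.557, 0.407, -0.005], 0.65)]
tub [([0.408, 0.435, 0.001], 0.68), ([0.523, -0.025, 0.127], 0.65)]
1.3 [0.25128756 0.57230336 0.25775709] [2.05410853e-01 9.78675829e-01 5.61075743e-05 1.42806533e-06] 1.0011431222037876
```

View pics/scene0.png

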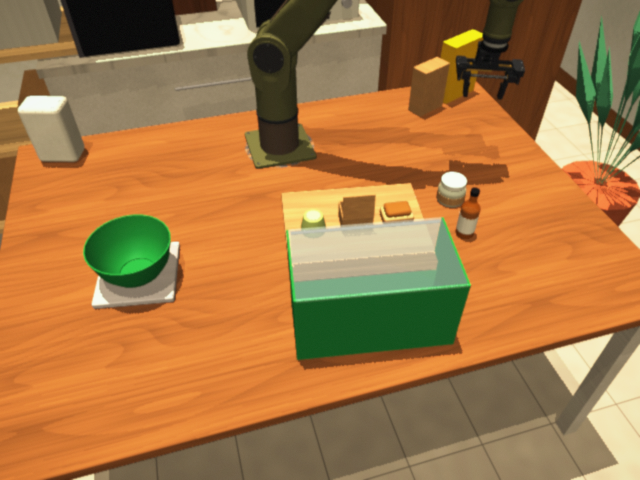

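View pics/top0.png

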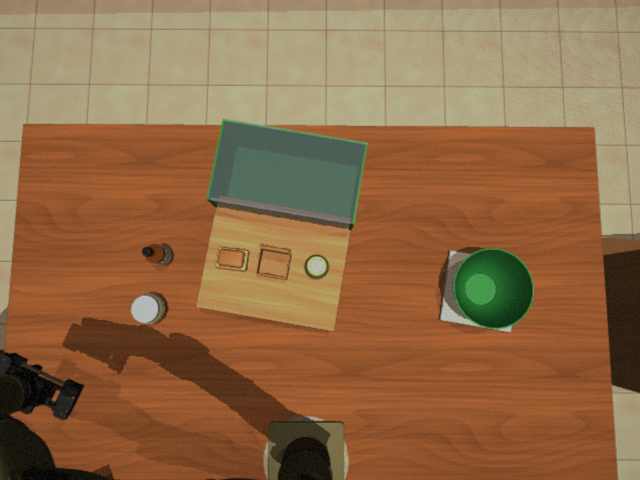

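The scene view shows stump, carton (lid upright) and bread at about (313,218), (357,212), (398,211). In the top view they are at (317,266), (274,262), (233,258), with the hood lip running from about (212,205) to (354,227). I'll zoom in for the yaw angles.

```bash
cat > h.py <<'E'
from plant import r,cams,models
import numpy as np,cv2
from scipy.spatial.transform import Rotation as R
def ray(c,u,v,z):
    p=cams.camera_params(c);d=R.from_quat(p["orientation"]).apply([(u-p["cx"])/p["fx"],-(v-p["cy"])/p["fy"],-1])
    e=np.array(p["eye"]);return e+d*(z-e[2])/d[2]
E
python3 - <<'E'
from h import *
im=cv2.imread("pics/top0.png")[195:340,190:370]
cv2.imwrite("pics/crop.png",cv2.resize(im,None,fx=4,fy=4,interpolation=cv2.INTER_CUBIC))
cams.snapshot("top")
for n in ("bread","carton","carton_lid","stump"):
    m=models.masks_of("top",n)[0]; a=m["pixels"].astype(np.uint8)
    print(n,m["p"],a.sum(),cv2.minAreaRect(cv2.findNonZero(a)))
E
```

```text
bread 0.75 633 ((231.9039306640625, 258.7205505371094), (30.6619815826416, 21.54268455505371), 7.594643592834473)
carton 0.96 988 ((273.3378601074219, 262.97296142578125), (34.19499206542969, 30.08501625061035), 9.462322235107422)
carton_lid 0.7 473 ((157.41177368164062, 254.85296630859375), (32.25723648071289, 17.46256446838379), 14.03624439239502)
stump 0.8 433 ((317.0, 267.0), (22.0, 22.0), 90.0)
```

View pics/crop.png

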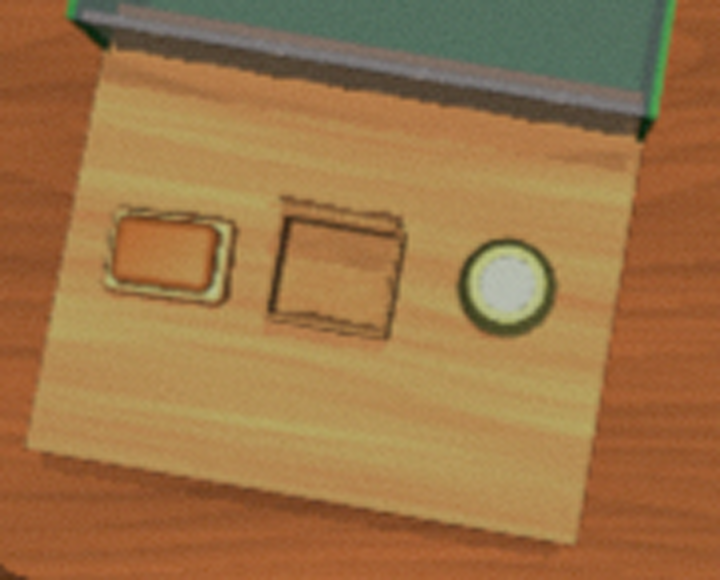

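The crop shows the board's front corners at (197,307) and (334,331). The bread and carton are nearly aligned with the board, and the lid stands upright at the carton's hood side.

```bash
cat >> h.py <<'E'
YAW=None
def go(S,pts,yaw,lean=0,start=None):
    """pts: station x,y,z of FINGERTIP centre (m); tool y along station y turned by yaw; print turn/translation in tool frame"""
    s=r.get_state(); p=np.array(s["tool_pos"]); Q=R.from_quat(s["eef_rot"])
    for i,t in enumerate(pts):
        x,y,z=t[:3]; l=t[3] if len(t)>3 else lean; w=S[2]+(t[4] if len(t)>4 else yaw)
        zt=np.array([np.cos(w)*np.sin(l),np.sin(w)*np.sin(l),-np.cos(l)]); yt=np.array([-np.sin(w),np.cos(w),0])
        T=R.from_matrix(np.c_[np.cross(yt,zt),yt,zt])
        c,si=np.cos(S[2]),np.sin(S[2])
        P=np.array([S[0]+c*x-si*y,S[1]+si*x+c*y,z])-0.019*zt
        print(t,"turn",np.round((Q.inv()*T).as_rotvec(),3).tolist(),"tr",np.round(Q.inv().apply(P-p),4).tolist(),"TCP",P.round(3))
E
python3 - <<'E'
from h import *
a=ray("top",197,306.75,.1);b=ray("top",334,331,.1);print("front corners",a,b,np.linalg.norm(a-b))
y=(a-b)[:2]/np.linalg.norm(a-b);yaw=np.arctan2(-y[0],y[1]);m=(a+b)/2
S=[m[0]+.27*np.cos(yaw),m[1]+.27*np.sin(yaw),yaw];print("S",S)
def st(p):
    d=np.array(p[:2])-S[:2];c,s=np.cos(yaw),np.sin(yaw);return (c*d[0]+s*d[1]).round(4),(-s*d[0]+c*d[1]).round(4)
for n,p in dict(bread=(.541,.197),carton=(.529,.0865),stump=(.524,-.026),lid=(.559,.081)).items(): print(n,st(p))
for u,v in ((190+80/4,195+15/4),(190+645/4,195+105/4)): print("lip",st(ray("top",u,v,.215)))
for u,v in ((190+269/4,195+318/4),(190+388/4,195+338/4),(190+404/4,195+234/4),(190+287/4,195+217/4)): print("carton top",st(ray("top",u,v,.15)))
for u,v in ((190+281/4,195+198/4),(190+402/4,195+216/4)): print("lid top",st(ray("top",u,v,.22)))
E
```

```text
front corners [0.4169649  0.29026937 0.1       ] [ 0.35606982 -0.07033897  0.1       ] 0.36571380848730795
S [np.float64(0.6527480864683648), np.float64(0.06500744082351781), np.float64(-0.167289420958913)]
bread (np.float64(-0.1322), np.float64(0.1115))
carton (np.float64(-0.1256), np.float64(0.0006))
stump (np.float64(-0.1118), np.float64(-0.1112))
lid (np.float64(-0.0951), np.float64(0.0002))
lip (np.float64(0.0007), np.float64(0.178))
lip (np.float64(0.005), np.float64(-0.1747))
carton top (np.float64(-0.1609), np.float64(0.0363))
carton top (np.float64(-0.1604), np.float64(-0.0408))
carton top (np.float64(-0.0932), np.float64(-0.0391))
carton top (np.float64(-0.0953), np.float64(0.0369))
lid top (np.float64(-0.0902), np.float64(0.0341))
lid top (np.float64(-0.0884), np.float64(-0.0403))
```

```bash
echo 'S=[.652,.0655,-.163]' >> h.py; python3 - <<'E'
from h import *
go(S,[(-.04,0,.30),(-.04,0,.195),(-.10,0,.195),(-.16,0,.165)],0)
E
```

```text
(-0.04, 0, 0.3) turn [0.0, -0.0, -0.251] tr [-0.5319, -0.3129, -0.0613] TCP [0.613 0.072 0.319]
(-0.04, 0, 0.195) turn [0.0, -0.0, -0.251] tr [-0.5319, -0.3129, 0.0437] TCP [0.613 0.072 0.214]
(-0.1, 0, 0.195) turn [0.0, -0.0, -0.251] tr [-0.4738, -0.3278, 0.0437] TCP [0.553 0.082 0.214]
(-0.16, 0, 0.165) turn [0.0, -0.0, -0.251] tr [-0.4157, -0.3427, 0.0737] TCP [0.494 0.091 0.184]
```

>>> jog_arm(turn=[[0,0,0],[0,0,-0.25],[0,0,-0.25],[0,0,-0.25],[0,0,-0.25],[0,0,-0.25],[0,0,-0.25],[0,0,-0.25],[0,0,-0.25],[0,0,-0.25],[0,0,-0.25],[0,0,-0.25],[0,0,-0.25],[0,0,-0.25],[0,0,-0.25],[0,0,-0.25]], translation=[[0,0,-0.06],[-0.532,-0.313,-0.06],[-0.532,-0.313,-0.06],[-0.532,-0.313,-0.06],[-0.532,-0.313,-0.06],[-0.532,-0.313,-0.06],[-0.532,-0.313,-0.06],[-0.532,-0.313,-0.06],[-0.532,-0.313,-0.06],[-0.532,-0.313,-0.06],[-0.532,-0.313,-0.06],[-0.532,-0.313,-0.06],[-0.532,-0.313,-0.06],[-0.532,-0.313,-0.06],[-0.532,-0.313,-0.06],[-0.532,-0.313,-0.06]], grip=[1,1,1,1,1,1,1,1,1,1,1,1,1,1,1,1], force=10)

```text
clock: 3.55
tool_pos: [0.6123, 0.0725, 0.3179]
eef_rot: [0.081, 0.997, 0.0, 0.0]
contact_force: [-0.1, -0.4, 0.4]
opening: 0.004
finger_force: 0.0
```

```bash
python3 - <<'E'
from h import *
s=r.get_state();print(s["q"],s["contact_force"],s["opening"])
go(S,[(-.04,0,.195),(-.07,0,.195),(-.10,0,.195),(-.13,0,.185),(-.145,0,.17),(-.15,0,.16),(-.15,0,.153),(-.15,0,.25)],0)
E
```

```text
[-0.03570134  0.62048619 -0.28132474  1.51275183  0.18875012  1.03494731
  1.04449122] [-0.09146524 -0.42950316  0.43423765] 0.003913202411248596
(-0.04, 0, 0.195) turn [0.0, 0.0, 0.001] tr [-0.0003, -0.0005, 0.1039] TCP [0.613 0.072 0.214]
(-0.07, 0, 0.195) turn [0.0, 0.0, 0.001] tr [0.0297, -0.0005, 0.1039] TCP [0.583 0.077 0.214]
(-0.1, 0, 0.195) turn [0.0, 0.0, 0.001] tr [0.0597, -0.0005, 0.1039] TCP [0.553 0.082 0.214]
(-0.13, 0, 0.185) turn [0.0, 0.0, 0.001] tr [0.0897, -0.0005, 0.1139] TCP [0.524 0.087 0.204]
(-0.145, 0, 0.17) turn [0.0, 0.0, 0.001] tr [0.1047, -0.0005, 0.1289] TCP [0.509 0.089 0.189]
(-0.15, 0, 0.16) turn [0.0, 0.0, 0.001] tr [0.1097, -0.0005, 0.1389] TCP [0.504 0.09  0.179]
(-0.15, 0, 0.153) turn [0.0, 0.0, 0.001] tr [0.1097, -0.0005, 0.1459] TCP [0.504 0.09  0.172]
(-0.15, 0, 0.25) turn [0.0, 0.0, 0.001] tr [0.1097, -0.0004, 0.0489] TCP [0.504 0.09  0.269]
```

>>> jog_arm(turn=[[0,0,0],[0,0,0],[0,0,0],[0,0,0],[0,0,0],[0,0,0],[0,0,0],[0,0,0],[0,0,0],[0,0,0],[0,0,0],[0,0,0],[0,0,0],[0,0,0],[0,0,0],[0,0,0]], translation=[[0,0,0.052],[0,0,0.104],[0.015,0,0.104],[0.03,0,0.104],[0.04,0,0.104],[0.05,0,0.104],[0.06,0,0.104],[0.07,0,0.107],[0.08,0,0.111],[0.088,0,0.117],[0.094,0,0.123],[0.098,0,0.13],[0.1,0,0.137],[0.1,0,0.142],[0.1,0,0.146],[0.1,0,0.146]], grip=[1,1,1,1,1,1,1,1,1,1,1,1,1,1,1,1])

```text
clock: 5.55
tool_pos: [0.5139, 0.0881, 0.1729]
eef_rot: [0.082, 0.997, -0.0, 0.0]
contact_force: [-3.2, -0.5, 12.1]
opening: 0.007
finger_force: 6.4
```

```bash
python3 - <<'E'
from h import *
im=cams.snapshot("scene");im2=cams.snapshot("top")
cv2.imwrite("pics/s1.png",np.hstack([cv2.resize(im[150:270,260:450],None,fx=2.1,fy=2.1),cv2.resize(im2[200:320,190:360],None,fx=2.1,fy=2.1)])[:,:,::-1])
print(models.place_of("top","carton_mid")[:2],models.place_of("scene","lid_edge")[:2])
go(S,[(-.14,0,.153),(-.14,0,.25)],0)
E
```

```text
[] [{'position': [0.4942, 0.0903, 0.1502], 'p': 0.74}]
(-0.14, 0, 0.153) turn [-0.0, 0.001, -0.001] tr [0.0, 0.0001, 0.0008] TCP [0.514 0.088 0.172]
(-0.14, 0, 0.25) turn [-0.0, 0.001, -0.001] tr [-0.0, 0.0001, -0.0962] TCP [0.514 0.088 0.269]
```

View pics/s1.png

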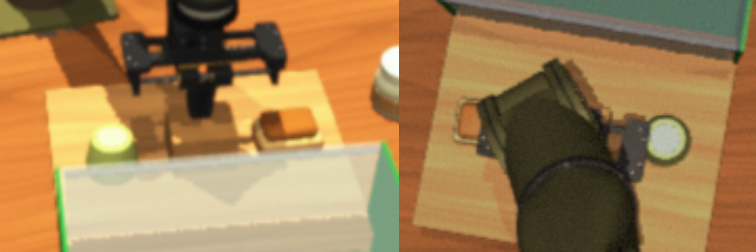

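The picture shows the lid lying flat under the closed fingers (about (200,105) in the left half), with the stump and bread undisturbed. Lid shut. Next I'll push the stump: tool vertical past the carton, then leaned under the hood.

>>> jog_arm(turn=[[0,0,0],[0,0,0]], translation=[[0,0,-0.05],[0,0,-0.096]], grip=[1,1])

```text
clock: 6.0
tool_pos: [0.5139, 0.088, 0.2687]
eef_rot: [0.082, 0.997, 0.0, -0.0]
contact_force: [0.8, -0.5, 0.7]
opening: 0.0
finger_force: 0.0
```

```bash
python3 - <<'E'
from h import *
cams.snapshot("top")
for n in ("carton_mid","stump_mid","lid_edge"): print(n,[(d["position"].round(3) if hasattr(d["position"],"round") else d["position"],d["p"]) for d in models.place_of("top",n)[:2]])
go(S,[(-.175,-.127,.25,0,.25),(-.175,-.127,.118,0,.25)],0)
E
```

```text
carton_mid [([0.5241, 0.0864, 0.1236], 0.44), ([0.5405, 0.1959, 0.1212], 0.24)]
stump_mid [([0.5205, -0.0237, 0.1248], 0.62)]
lid_edge []
(-0.175, -0.127, 0.25, 0, 0.25) turn [0.0, 0.002, -0.251] tr [0.0353, -0.1269, -0.001] TCP [ 0.459 -0.031  0.269]
(-0.175, -0.127, 0.118, 0, 0.25) turn [0.0, 0.002, -0.251] tr [0.0355, -0.1269, 0.131] TCP [ 0.459 -0.031  0.137]
```

>>> jog_arm(turn=[[0,0,-0.15],[0,0,-0.25],[0,0,-0.25],[0,0,-0.25],[0,0,-0.25],[0,0,-0.25],[0,0,-0.25],[0,0,-0.25]], translation=[[0.015,-0.05,0],[0.03,-0.1,0],[0.035,-0.127,0],[0.035,-0.127,0],[0.035,-0.127,0.06],[0.035,-0.127,0.1],[0.035,-0.127,0.131],[0.035,-0.127,0.131]], grip=[0.59,0.59,0.59,0.59,0.59,0.59,0.59,0.59])

```text
clock: 7.2
tool_pos: [0.4575, -0.0298, 0.1345]
eef_rot: [-0.044, 0.999, 0.0, -0.003]
contact_force: [0.8, 0.3, 0.1]
opening: 0.407
finger_force: 0.0
```

```bash
python3 - <<'E'
from h import *
im=cams.snapshot("top");cv2.imwrite("pics/s2.png",cv2.resize(im[190:350,190:390],None,fx=3,fy=3)[:,:,::-1])
go(S,[(-.145,-.118,.118,0,.25),(-.12,-.112,.118,0,.25),(-.09,-.105,.118,0,.25),(-.05,-.095,.12,.35,.2),(-.02,-.085,.12,.6,.1),(0,-.08,.12,.79,0),(.025,-.075,.12,.79,0),
(-.05,-.09,.13,.35,0),(-.08,-.09,.15,0,0),(-.08,-.09,.26,0,0)],0)
E
```

```text
(-0.145, -0.118, 0.118, 0, 0.25) turn [0.001, -0.002, 0.001] tr [-0.0315, -0.0002, -0.0013] TCP [ 0.49  -0.027  0.137]
(-0.12, -0.112, 0.118, 0, 0.25) turn [0.001, -0.002, 0.001] tr [-0.0572, -0.0006, -0.0013] TCP [ 0.515 -0.026  0.137]
(-0.09, -0.105, 0.118, 0, 0.25) turn [0.001, -0.002, 0.001] tr [-0.088, -0.0012, -0.0014] TCP [ 0.546 -0.024  0.137]
(-0.05, -0.095, 0.12, 0.35, 0.2) turn [0.01, -0.352, 0.051] tr [-0.1228, -0.0012, -0.0023] TCP [ 0.581 -0.02   0.138]
(-0.02, -0.085, 0.12, 0.6, 0.1) turn [0.046, -0.601, 0.147] tr [-0.1502, 0.0023, -0.0002] TCP [ 0.608 -0.014  0.136]
(0, -0.08, 0.12, 0.79, 0) turn [0.1, -0.788, 0.238] tr [-0.1684, 0.0039, 0.002] TCP [ 0.626 -0.011  0.133]
(0.025, -0.075, 0.12, 0.79, 0) turn [0.1, -0.788, 0.238] tr [-0.1938, 0.0026, 0.002] TCP [ 0.651 -0.01   0.133]
(-0.05, -0.09, 0.13, 0.35, 0) turn [0.045, -0.351, 0.249] tr [-0.1242, 0.005, -0.0123] TCP [ 0.582 -0.014  0.148]
(-0.08, -0.09, 0.15, 0, 0) turn [0.001, -0.003, 0.251] tr [-0.1014, 0.0108, -0.0334] TCP [ 0.558 -0.01   0.169]
(-0.08, -0.09, 0.26, 0, 0) turn [0.001, -0.003, 0.251] tr [-0.1011, 0.0109, -0.1434] TCP [ 0.558 -0.01   0.279]
```

View pics/s2.png

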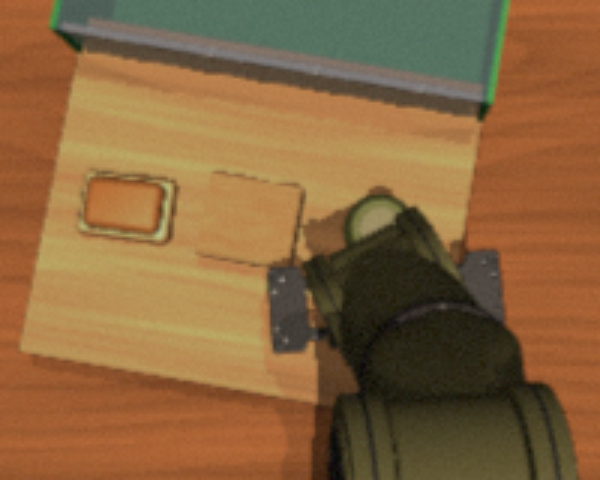

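The carton at (250,215) shows its lid flat and shut; the tool sits behind the stump at (380,220), clear of the carton.

>>> jog_arm(turn=[[0,0,0],[0,0,0],[0,0,0],[0,0,0],[0,0,0],[0.005,-0.12,0.02],[0.01,-0.24,0.035],[0.01,-0.35,0.05],[0.03,-0.48,0.1],[0.046,-0.6,0.147],[0.07,-0.7,0.19],[0.1,-0.79,0.238],[0.1,-0.79,0.238],[0.1,-0.79,0.238],[0.1,-0.79,0.238]], translation=[[-0.016,0,0],[-0.034,0,0],[-0.052,0,0],[-0.07,-0.001,0],[-0.088,-0.001,0],[-0.1,-0.001,-0.001],[-0.112,-0.001,-0.002],[-0.123,-0.001,-0.002],[-0.136,0.001,-0.001],[-0.15,0.002,0],[-0.16,0.003,0.001],[-0.168,0.004,0.002],[-0.18,0.003,0.002],[-0.194,0.003,0.002],[-0.194,0.003,0.002]], grip=[0.59,0.59,0.59,0.59,0.59,0.59,0.59,0.59,0.59,0.59,0.59,0.59,0.59,0.59,0.59])

```text
clock: 9.12
tool_pos: [0.653, -0.0118, 0.137]
eef_rot: [0.078, 0.917, -0.031, 0.389]
contact_force: [-0.2, -0.2, -1.6]
opening: 0.41
finger_force: 0.0
```

```bash
python3 - <<'E'
from h import *
im=cams.snapshot("scene");cv2.imwrite("pics/s3.png",cv2.resize(im[170:370,260:480],None,fx=2.5,fy=2.5)[:,:,::-1])
print(r.get_state()["q"].round(2))
go(S,[(0,-.08,.12,.79,0),(-.02,-.085,.122,.6,0),(-.05,-.09,.13,.35,0),(-.08,-.09,.15,0,0),(-.08,-.09,.26,0,0)],0)
E
```

```text
[ 0.24  0.99 -0.66  2.25  2.45  1.06 -0.98]
(0, -0.08, 0.12, 0.79, 0) turn [-0.0, 0.01, -0.006] tr [0.0176, -0.0037, -0.0168] TCP [ 0.626 -0.011  0.133]
(-0.02, -0.085, 0.122, 0.6, 0) turn [0.0, 0.2, -0.006] tr [0.0265, -0.0088, -0.0322] TCP [ 0.608 -0.013  0.138]
(-0.05, -0.09, 0.13, 0.35, 0) turn [0.001, 0.45, -0.006] tr [0.0372, -0.0138, -0.0577] TCP [ 0.582 -0.014  0.148]
(-0.08, -0.09, 0.15, 0, 0) turn [0.002, 0.8, -0.006] tr [0.0384, -0.0139, -0.0893] TCP [ 0.558 -0.01   0.169]
(-0.08, -0.09, 0.26, 0, 0) turn [0.002, 0.8, -0.006] tr [-0.0406, -0.0134, -0.166] TCP [ 0.558 -0.01   0.279]
```

View pics/s3.png

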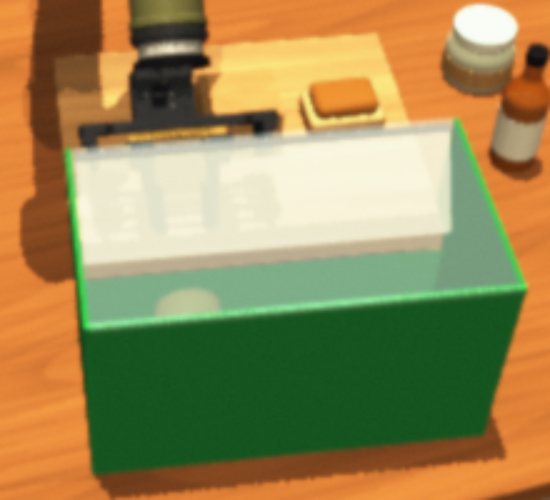

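The stump is visible down inside the caddy at (188,302). The flap rests on the fingers. Retreating.

>>> jog_arm(turn=[[0,0.01,-0.006],[0,0.1,-0.006],[0,0.2,-0.006],[0,0.32,-0.006],[0,0.45,-0.006],[0,0.62,-0.006],[0,0.8,-0.006],[0,0.8,-0.006],[0,0.8,-0.006],[0,0.8,-0.006],[0,0.8,-0.006]], translation=[[0.018,-0.004,-0.017],[0.022,-0.006,-0.025],[0.0265,-0.009,-0.032],[0.032,-0.012,-0.045],[0.037,-0.014,-0.058],[0.038,-0.014,-0.073],[0.038,-0.014,-0.089],[0.038,-0.014,-0.089],[0.003,-0.014,-0.123],[-0.04,-0.0135,-0.166],[-0.04,-0.0135,-0.166]], grip=[0.59,0.59,0.59,0.59,0.59,0.59,0.59,0.55,0.55,0.55,0.55])

```text
clock: 10.55
tool_pos: [0.5643, -0.0084, 0.2858]
eef_rot: [0.08, 0.997, 0.002, 0.004]
contact_force: [-0.1, -0.7, 0.2]
opening: 0.449
finger_force: 0.0
```

```bash
python3 - <<'E'
from h import *
cams.snapshot("top");cams.snapshot("scene")
for c in ("top","scene"):
  for n in ("carton_mid","stump_mid","bread_mid"): print(c,n,[(np.round(d["position"],3),round(d["p"],2)) for d in models.place_of(c,n)[:2]])
print(r.get_state()["q"].round(2))
go(S,[(-.20,0.0,.26,0,0),(-.20,0,.12,0,0)],0)
E
```

```text
top carton_mid [(array([0.525, 0.089, 0.128]), 0.89)]
top stump_mid [(array([ 0.408,  0.435, -0.   ]), 0.68), (array([ 0.468, -0.484,  0.017]), 0.64)]
top bread_mid [(array([0.539, 0.196, 0.119]), 0.64)]
scene carton_mid [(array([0.53 , 0.089, 0.124]), 0.74), (array([0.542, 0.194, 0.123]), 0.48)]
scene stump_mid []
scene bread_mid [(array([0.541, 0.198, 0.122]), 0.97)]
[ 0.38  0.67 -0.77  1.72  0.54  0.99  0.82]
(-0.2, 0.0, 0.26, 0, 0) turn [-0.003, -0.008, 0.004] tr [0.1208, 0.0902, 0.0001] TCP [0.455 0.098 0.279]
(-0.2, 0, 0.12, 0, 0) turn [-0.003, -0.008, 0.004] tr [0.1198, 0.0906, 0.1401] TCP [0.455 0.098 0.139]
```

>>> jog_arm(turn=[[0,-0.01,0],[0,-0.01,0],[0,-0.01,0],[0,-0.01,0],[0,-0.01,0],[0,-0.01,0],[0,-0.01,0],[0,-0.01,0]], translation=[[0.04,0.03,0],[0.08,0.06,0],[0.121,0.093,0],[0.121,0.093,0],[0.121,0.093,0.06],[0.12,0.094,0.11],[0.12,0.094,0.14],[0.12,0.094,0.14]], grip=[0.5,0.5,0.5,0.5,0.5,0.5,0.5,0.5])

```text
clock: 11.95
tool_pos: [0.4552, 0.1003, 0.138]
eef_rot: [0.08, 0.997, -0.003, -0.0]
contact_force: [0.1, 0.5, 1.0]
opening: 0.503
finger_force: 0.0
```

```bash
python3 - <<'E'
from h import *
print(r.get_state()["q"].round(2))
go(S,[(-.18,.003,.12,0,0),(-.09,.005,.12,0,0),(-.05,.006,.12,.35,0),(-.02,.006,.12,.6,0),(0,.006,.12,.79,0),(.028,.006,.12,.79,0)],0)
E
```

```text
[ 0.01  0.75 -0.54  2.13  0.85  0.49  0.23]
(-0.18, 0.003, 0.12, 0, 0) turn [-0.005, 0.0, 0.003] tr [-0.0199, 0.0005, -0.001] TCP [0.475 0.098 0.139]
(-0.09, 0.005, 0.12, 0, 0) turn [-0.005, 0.0, 0.003] tr [-0.1099, 0.0022, -0.001] TCP [0.564 0.085 0.139]
(-0.05, 0.006, 0.12, 0.35, 0) turn [-0.005, -0.35, 0.004] tr [-0.1434, 0.0031, 0.0002] TCP [0.597 0.081 0.138]
(-0.02, 0.006, 0.12, 0.6, 0) turn [-0.004, -0.6, 0.005] tr [-0.1691, 0.0031, 0.0024] TCP [0.623 0.076 0.136]
(0, 0.006, 0.12, 0.79, 0) turn [-0.004, -0.79, 0.005] tr [-0.1864, 0.003, 0.0047] TCP [0.64  0.074 0.133]
(0.028, 0.006, 0.12, 0.79, 0) turn [-0.004, -0.79, 0.005] tr [-0.2144, 0.0029, 0.0047] TCP [0.667 0.069 0.133]
```

>>> jog_arm(turn=[[0,0,0],[0,0,0],[0,0,0],[0,0,0],[0,0,0],[0,0,0],[0,0,0],[0,-0.12,0],[0,-0.24,0],[0,-0.35,0],[0,-0.48,0],[0,-0.6,0],[0,-0.7,0],[0,-0.79,0],[0,-0.79,0],[0,-0.79,0],[0,-0.79,0],[0,-0.79,0]], translation=[[-0.016,0,0],[-0.03,0.001,0],[-0.045,0.001,0],[-0.06,0.001,-0.001],[-0.076,0.002,-0.001],[-0.093,0.002,-0.001],[-0.11,0.002,-0.001],[-0.121,0.002,-0.001],[-0.132,0.003,0],[-0.143,0.003,0],[-0.156,0.003,0.001],[-0.169,0.003,0.002],[-0.178,0.003,0.003],[-0.186,0.003,0.004],[-0.2,0.003,0.004],[-0.214,0.003,0.004],[-0.214,0.003,0.004],[-0.214,0.003,0.004]], grip=[0.5,0.5,0.5,0.5,0.5,0.5,0.5,0.5,0.5,0.5,0.5,0.5,0.5,0.5,0.5,0.5,0.5,0.5])

```text
clock: 14.2
tool_pos: [0.668, 0.07, 0.1379]
eef_rot: [0.074, 0.919, -0.032, 0.386]
contact_force: [-1.3, 0.2, -0.3]
opening: 0.498
finger_force: 0.1
```

```bash
python3 - <<'E'
from h import *
im=cams.snapshot("scene");cv2.imwrite("pics/s4.png",cv2.resize(im[170:370,260:480],None,fx=2.5,fy=2.5)[:,:,::-1])
print(r.get_state()["q"].round(2))
go(S,[(0,.006,.12,.79,0),(-.02,.006,.122,.6,0),(-.05,.006,.13,.35,0),(-.08,.006,.15,0,0),(-.08,.006,.26,0,0)],0)
E
```

```text
[-0.09  0.92 -0.39  2.17  2.39  0.91 -1.16]
(0, 0.006, 0.12, 0.79, 0) turn [0.0, 0.005, 0.004] tr [0.023, -0.0011, -0.0172] TCP [0.64  0.074 0.133]
(-0.02, 0.006, 0.122, 0.6, 0) turn [-0.0, 0.195, 0.004] tr [0.032, -0.0011, -0.0325] TCP [0.623 0.076 0.138]
(-0.05, 0.006, 0.13, 0.35, 0) turn [-0.001, 0.445, 0.004] tr [0.0428, -0.0011, -0.0581] TCP [0.597 0.081 0.148]
(-0.08, 0.006, 0.15, 0, 0) turn [-0.001, 0.795, 0.004] tr [0.0441, -0.001, -0.0896] TCP [0.574 0.084 0.169]
(-0.08, 0.006, 0.26, 0, 0) turn [-0.001, 0.795, 0.004] tr [-0.0344, -0.0013, -0.1667] TCP [0.574 0.084 0.279]
```

View pics/s4.png

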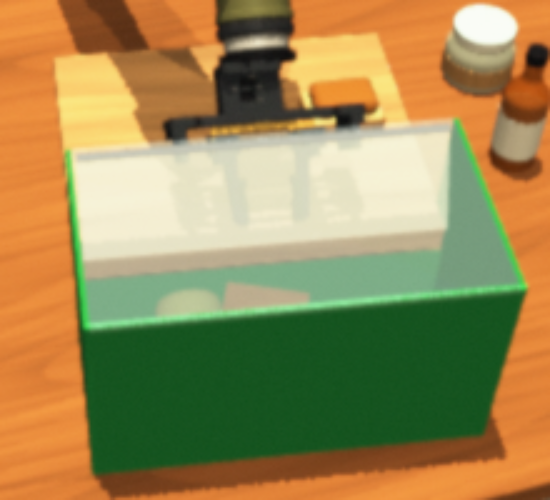

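The carton is now inside the caddy at (265,295) beside the stump, well down. Retreat, then the bread.

>>> jog_arm(turn=[[0,0.01,0],[0,0.1,0],[0,0.2,0],[0,0.32,0],[0,0.45,0],[0,0.62,0],[0,0.795,0],[0,0.795,0],[0,0.795,0],[0,0.795,0],[0,0.795,0]], translation=[[0.023,-0.001,-0.017],[0.027,-0.001,-0.025],[0.032,-0.001,-0.0325],[0.038,-0.001,-0.045],[0.043,-0.001,-0.058],[0.044,-0.001,-0.074],[0.044,-0.001,-0.09],[0.044,-0.001,-0.09],[0.009,-0.001,-0.124],[-0.034,-0.001,-0.167],[-0.034,-0.001,-0.167]], grip=[0.5,0.5,0.5,0.5,0.5,0.5,0.5,0.5,0.5,0.5,0.5])

```text
clock: 15.62
tool_pos: [0.576, 0.0849, 0.2823]
eef_rot: [0.081, 0.997, 0.001, 0.003]
contact_force: [0.3, -0.2, 0.2]
opening: 0.501
finger_force: 0.0
```

```bash
python3 - <<'E'
from h import *
cams.snapshot("scene")
print([(np.round(d["position"],3),round(d["p"],2)) for d in models.place_of("scene","bread_mid")[:2]])
go(S,[(-.192,.122,.26,0,-.19),(-.192,.122,.12,0,-.19)],0)
E
```

```text
[(array([0.545, 0.195, 0.121]), 0.91)]
(-0.192, 0.122, 0.26, 0, -0.19) turn [-0.001, 0.003, 0.193] tr [0.1115, 0.1156, 0.0004] TCP [0.482 0.217 0.279]
(-0.192, 0.122, 0.12, 0, -0.19) turn [-0.001, 0.003, 0.193] tr [0.1119, 0.1158, 0.1404] TCP [0.482 0.217 0.139]
```

>>> jog_arm(turn=[[0,0,0.1],[0,0,0.19],[0,0,0.19],[0,0,0.19],[0,0,0.19],[0,0,0.19],[0,0,0.19],[0,0,0.19]], translation=[[0.04,0.04,0],[0.08,0.08,0],[0.111,0.116,0],[0.111,0.116,0],[0.111,0.116,0.06],[0.112,0.116,0.11],[0.112,0.116,0.14],[0.112,0.116,0.14]], grip=[0.5,0.5,0.5,0.5,0.5,0.5,0.5,0.5])

```text
clock: 16.73
tool_pos: [0.4794, 0.2145, 0.1353]
eef_rot: [0.174, 0.985, -0.004, -0.003]
contact_force: [-1.5, 0.9, 1.4]
opening: 0.501
finger_force: 0.0
```

```bash
python3 - <<'E'
from h import *
print(r.get_state()["q"].round(2))
go(S,[(-.09,.103,.12,0,-.19),(-.05,.095,.12,.35,-.15),(-.02,.087,.12,.6,-.08),(0,.08,.12,.79,0),(.028,.075,.12,.79,0)],0)
E
```

```text
[-0.23  0.79 -0.47  1.95  0.65  0.56  0.08]
(-0.09, 0.103, 0.12, 0, -0.19) turn [-0.009, -0.004, 0.003] tr [-0.1056, 0.0036, -0.0041] TCP [0.58  0.182 0.139]
(-0.05, 0.095, 0.12, 0.35, -0.15) turn [-0.015, -0.354, -0.035] tr [-0.1399, 0.0029, -0.0031] TCP [0.612 0.169 0.138]
(-0.02, 0.087, 0.12, 0.6, -0.08) turn [-0.041, -0.604, -0.101] tr [-0.1667, -0.0003, -0.001] TCP [0.636 0.157 0.136]
(0, 0.08, 0.12, 0.79, 0) turn [-0.082, -0.792, -0.173] tr [-0.1851, -0.0048, 0.0013] TCP [0.652 0.147 0.133]
(0.028, 0.075, 0.12, 0.79, 0) turn [-0.082, -0.792, -0.173] tr [-0.2135, -0.0045, 0.0012] TCP [0.678 0.137 0.133]
```

>>> jog_arm(turn=[[0,0,0],[0,0,0],[0,0,0],[0,0,0],[0,0,0],[0,0,0],[0,0,0],[-0.005,-0.12,-0.012],[-0.01,-0.24,-0.024],[-0.015,-0.35,-0.035],[-0.03,-0.48,-0.07],[-0.041,-0.6,-0.1],[-0.06,-0.7,-0.14],[-0.082,-0.79,-0.173],[-0.082,-0.79,-0.173],[-0.082,-0.79,-0.173],[-0.082,-0.79,-0.173],[-0.082,-0.79,-0.173]], translation=[[-0.015,0,-0.002],[-0.03,0.001,-0.003],[-0.045,0.002,-0.004],[-0.06,0.002,-0.004],[-0.075,0.003,-0.004],[-0.09,0.003,-0.004],[-0.106,0.003,-0.004],[-0.117,0.003,-0.004],[-0.128,0.003,-0.003],[-0.14,0.003,-0.003],[-0.154,0.001,-0.002],[-0.167,0,-0.001],[-0.176,-0.002,0],[-0.185,-0.004,0.001],[-0.2,-0.004,0.001],[-0.214,-0.004,0.001],[-0.214,-0.004,0.001],[-0.214,-0.004,0.001]], grip=[0.5,0.5,0.5,0.5,0.5,0.5,0.5,0.5,0.5,0.5,0.5,0.5,0.5,0.5,0.5,0.5,0.5,0.5])

```text
clock: 18.98
tool_pos: [0.6807, 0.1398, 0.1368]
eef_rot: [0.077, 0.92, -0.029, 0.384]
contact_force: [-1.4, 0.2, -1.0]
opening: 0.5
finger_force: 0.0
```

```bash
python3 - <<'E'
from h import *
im=cams.snapshot("scene");cv2.imwrite("pics/s5.png",cv2.resize(im[170:370,260:480],None,fx=2.5,fy=2.5)[:,:,::-1])
go(S,[(0,.078,.12,.79,0),(-.02,.08,.122,.6,0),(-.05,.08,.13,.35,0),(-.08,.08,.15,0,0),(-.08,.08,.26,0,0),(-.2,.08,.26,0,0)],0)
E
```

```text
(0, 0.078, 0.12, 0.79, 0) turn [0.004, 0.001, -0.005] tr [0.0232, -0.0001, -0.0186] TCP [0.651 0.145 0.133]
(-0.02, 0.08, 0.122, 0.6, 0) turn [0.004, 0.191, -0.004] tr [0.0322, 0.0019, -0.0339] TCP [0.635 0.149 0.138]
(-0.05, 0.08, 0.13, 0.35, 0) turn [0.005, 0.441, -0.004] tr [0.0431, 0.0019, -0.0593] TCP [0.609 0.154 0.148]
(-0.08, 0.08, 0.15, 0, 0) turn [0.005, 0.791, -0.003] tr [0.0446, 0.002, -0.0909] TCP [0.586 0.157 0.169]
(-0.08, 0.08, 0.26, 0, 0) turn [0.005, 0.791, -0.003] tr [-0.0336, 0.0027, -0.1682] TCP [0.586 0.157 0.279]
(-0.2, 0.08, 0.26, 0, 0) turn [0.005, 0.791, -0.003] tr [0.0507, 0.0026, -0.2536] TCP [0.468 0.177 0.279]
```

View pics/s5.png

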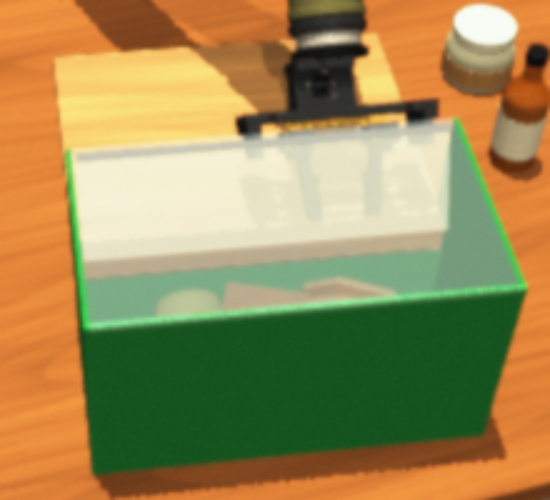

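The bread is in too, at (350,287), next to the carton at (265,295) and the stump at (188,302). The board is clear, so I'll back out.

>>> jog_arm(turn=[[0,0.01,0],[0,0.1,0],[0,0.2,0],[0,0.32,0],[0,0.45,0],[0,0.62,0],[0,0.79,0],[0,0.79,0],[0,0.79,0],[0,0.79,0],[0,0.79,0],[0,0.79,0],[0,0.79,0],[0,0.79,0],[0,0.79,0],[0,0.79,0]], translation=[[0.023,0,-0.018],[0.027,0.001,-0.026],[0.032,0.002,-0.034],[0.038,0.002,-0.046],[0.043,0.002,-0.059],[0.044,0.002,-0.075],[0.044,0.002,-0.091],[0.044,0.002,-0.091],[0.01,0.002,-0.125],[-0.033,0.002,-0.168],[0.01,0.002,-0.21],[0.05,0.002,-0.253],[0.05,0.002,-0.253],[0.05,0.002,-0.253],[0.05,0.002,-0.253],[0.05,0.002,-0.253]], grip=[0.5,0.5,0.5,0.5,0.5,0.5,0.5,0.5,0.5,0.5,0.5,0.5,0.5,0.5,0.5,0.5])

```text
clock: 21.02
tool_pos: [0.4697, 0.1759, 0.2788]
eef_rot: [0.082, 0.997, 0.003, 0.002]
contact_force: [0.2, -0.3, 0.1]
opening: 0.499
finger_force: 0.0
```

```bash
python3 - <<'E'
from h import *
im=cams.snapshot("scene");im2=cams.snapshot("top")
cv2.imwrite("pics/s6.png",np.hstack([cv2.resize(im[170:370,260:480],(396,360)),cv2.resize(im2[110:330,190:390],(396,360))])[:,:,::-1])
for c in ("scene","top"):
  for n in ("bread_mid","stump_mid","carton_mid","bottle","tub","bowl","scale"): print(c,n,[(np.round(d["position"],3),round(d["p"],2)) for d in models.place_of(c,n)[:2]])
E
```

```text
scene bread_mid []
scene stump_mid []
scene carton_mid [(array([ 0.406,  0.433, -0.003]), 0.75)]
scene bottle [(array([0.558, 0.405, 0.   ]), 0.92)]
scene tub [(array([0.404, 0.435, 0.001]), 0.71)]
scene bowl [(array([ 0.466, -0.483,  0.016]), 0.86)]
scene scale [(array([ 0.467, -0.489,  0.004]), 0.81)]
top bread_mid [(array([ 0.471, -0.486,  0.02 ]), 0.18)]
top stump_mid [(array([ 0.558,  0.409, -0.005]), 0.49)]
top carton_mid []
top bottle []
top tub [(array([0.41 , 0.434, 0.   ]), 0.82)]
top bowl [(array([ 0.468, -0.483,  0.019]), 0.64)]
top scale []
```

View pics/s6.png

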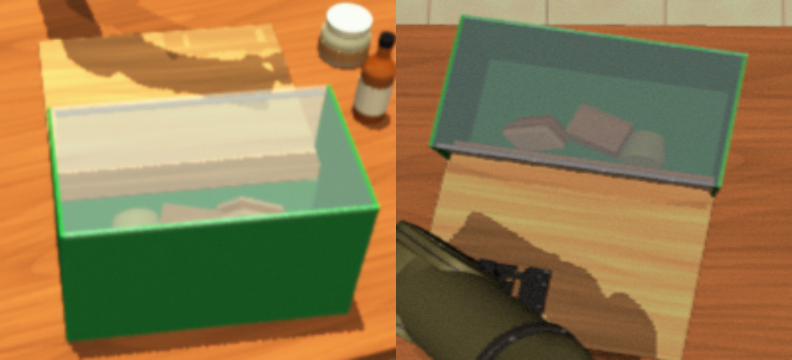

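In the top view all three pieces lie on the caddy floor, at (533,132), (600,128) and (643,147). The flap hangs as a thin line at the lip and the bystanders are where they started. Handing in.

```bash
python3 -c "
from plant import r
print(r.finish_job())"
```

```text
the job is handed in; nothing more can be done
None
```

I handed the job in at about 21 s: the carton's lid was shut on the board first, and the last pictures show all three pieces in the caddy, the flap hanging closed and the bystanders where they were; no verdict came back.

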